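# Hook a specimen display bracket into the slotted stand and lock it

## Robot

A 6-joint arm with a two-finger parallel gripper is mounted at the origin on the work surface. World frame = base frame: x ahead of the robot, y to its left, z up, the work surface at z = 0. Lengths are in m, angles in rad, forces in N, time in s.
With the tool pointing down it reaches from about 0.35 to 0.775 m from the base axis. Payload 5.5 kg.
Tool frame: the origin (TCP) lies between the finger pads; the fingertips stand 17 mm ahead of it and the grasp point (between the pads) lies 2 mm behind it (env.finger_overhang is the distance from the TCP to the fingertips, in m); z points along the fingers, y is the direction in which the jaws open and shut (so a half turn about z gives the same grasp; the last joint's range is limited). The gripper opens to 85 mm and grips with 20 to 120 N. Pads are 22 mm wide; open, the fingers measure 114 mm over their backs; the gripper's body (76 mm by 85 mm) begins 54 mm behind the grasp point. The pads swing forward as they close: fully open they stand 13 mm farther back than shut.
Start: joints at [-1.285, 0.313, 0.046, 1.304, 0, 1.431], TCP at [0.238, -0.524, 0.248] pointing down, gripper open.
Joint ranges: [-2.76, 2.76], [-0.86, 1.69], [-1.03, 1.26], [-2.2, 2.34], [-1.47, 1.5], [-3.14, 3.14]. Speed limits (rad/s): [2.57, 2.57, 3.14, 3.14, 3.14, 3.14].

## Interface

Orientations are given as a unit quaternion [w, x, y, z].
In Python, from workcell import env gives the robot as it stands. The module is installed in compiled form; this text tells all that it offers.
- The arm moves only by the tool arm_command, never from a script. Its argument "moves" is a list of rows, each a list of 5 numbers: the closure, from 0 (fully open) to 1 (shut), then the shift along the tool's x, y, z in mm, then the turn about the tool's z in rad. In form: [[fingers, dx, dy, dz, turn], ...]. A call has 1 to 12 rows; each row is the pose to reach, as a shift and turn from the pose commanded when the call began, along the tool's axes at that moment; what a row does not reach only later rows make up. A row lasts 1/10 s, in which the tool goes at most 50 mm and 8.59 degrees, less where a joint would pass 70% of its speed; a pose out of reach is approached as far as the arm can. A call with a gripper value outside its range is refused whole. The fingers move at their own pace and stop on an object; "squeeze" is the grip in N (left out, the last holds). Time passes only in rows, so rows that repeat a pose let the fingers close. It gives the time, the measured TCP pose, the force and the opening at its end, in the units of the state.
- env.get_state(): the state, without advancing time (a new reading comes with each control period).
- env.read_camera(name): name is "scene" or "top" or "wrist"; returns (picture, depth): 420x560x3 uint8, blue, green, red; 420x560 float32, m along the optical axis (not along the pixel's ray), 0 where there is no reading.
- env.get_calibration(name): a dict with "fx", "fy", "cx", "cy" (pixels), "pose" (4x4, takes a point from camera to world coordinates). Camera axes: x right, y down, z forward; pixel columns grow to the right and rows downward; lengths in m; the calibration is good to about 2 mm. A picture is of the moment at which its call begins: read the wrist's pose just before it. get_calibration takes no time and is no camera call; for the wrist camera it gives the pose at the moment of the call.
- env.hand_in(): hands the job in, once; it reports no verdict.
The state is a dict: "clock": time; "joint_pos": joint angles; "qvel": joint speeds; "tau": joint torques, N m; "tcp_pos": TCP position; "orientation": TCP orientation; "wrist_force": force on the tool from outside, world axes, zero at the start; "ft_torque": the same for the moment, N m; "finger_gap": finger opening in m.
Only numpy, scipy, OpenCV 4.12 (cv2) and the standard library are available. Lean on these libraries where they do the work, as an engineer would, in place of code of your own. Each camera call takes 0.05 s, during which the arm holds its last target. There are 200 camera calls.

## Task

Pick up the loose display bracket and hook its two claws into the top two slots of the slotted stand, pushing in against the spring catch and then pressing down until the catch snaps back out above the upper claw and the bracket is locked. Press firmly but never ram or force it, leave the bracket hanging level and untouched, and do not disturb the jars, bottles, dish or model on the bench.

Things in the scene. Friction and masses are not known exactly. Their poses are not given: they have to be found in the camera images.
- bracket_mid (a point): Loose aluminium display bracket (200 mm long, 0.3 kg, standing upright on the bench): middle of its flat vertical web, the place to grasp from above. x to the claw end, z up. Web 14 mm thick in y, 66 mm high (33 mm above and below this point), from x = -33 to +49 mm; its flat top edge may be pressed. Platform 80 mm across, 6 mm thick, at the underside, centre x = -90 mm.
- bracket_claws (a point): The bracket's claw end, same axes: point on its rear face (back plate 6 mm thick, 36 mm wide, 60 mm below to 18 mm above), level with the underside of the upper neck; from the mid-point 55 mm in x, 27 mm up. Upper claw here, lower 44 mm below. Each: 6 mm wide, neck 10 mm high going 13 mm out in x, and a hook 12 mm long hanging from the neck's outer 6 mm (7 mm gap to the face).
- stand: Slotted stand, fixed. Origin on the bench under its strip's front face; x points into the strip, away from the bracket's side. Foot x -60 to 50, y +-65, 18 mm high. Strip 5 mm thick, 34 wide, top z = 247 mm, flanges behind to x = 27. Five slots at y = 0, 10 wide, 34 high, bottoms nominally z = 30, 74, 118, 162, 206 mm. The strip is clamped by hand: all slots, unmeasured, up to 12 mm higher or lower.
- stand_hang (a point): On the stand (same axes; x -55, y 0, z 179 mm): where the bracket's mid-point is, square and level, when its rear face is flush and its necks rest hard on the bottoms of the top two slots, nominally; really up to 12 mm higher or lower: feel for it. The claws pass into the slots with the mid-point 16 to 24 mm above the real hard-down height; 2 mm play each side. Locked and let go it hangs 1 mm above hard-down, sagging 2 degrees.
- catch (a joint): Spring catch in the top slot's upper part, underside 12 mm above the slot's bottom. 0 = forward, nose 1 mm behind the front face; grows to 0.015 m as it is pushed back (stand's +x). Spring 3 N at 0, 6 N at 0.012, where the upper claw holds it when the bracket's rear face is flush. It snaps forward over the upper neck once that is pressed below its underside; then the bracket cannot lift.
- seat (a joint): Sprung seat, standing 4 mm above the top slot's bottom. 0 = up, 0.004 m = level with that bottom. Pushes the upper neck up with 8 N at 0, 14 N at 0.004; the catch snaps in from about 0.002 on and holds it at 0.001 to 0.002. With friction, a push of about 8 to 20 N down besides the bracket's weight locks it; then the necks bottom hard and force climbs steeply (over 90 N at the contacts is ramming).
- jar_a: Bystander: clear specimen jar with grey lid, 54 mm across, 105 mm tall, origin at the centre of its underside. To be left alone.
- jar_b: Bystander: clear specimen jar with grey lid, 54 mm across, 105 mm tall, origin at the centre of its underside. To be left alone.
- jar_c: Bystander: clear specimen jar with grey lid, 60 mm across, 105 mm tall, origin at the centre of its underside. To be left alone.
- bottle_a: Bystander: white reagent bottle with red cap, 58 mm across, 110 mm tall, origin at the centre of its underside. To be left alone.
- bottle_b: Bystander: white reagent bottle with red cap, 58 mm across, 110 mm tall, origin at the centre of its underside. To be left alone.
- heart: Bystander: model heart on a white 70 mm square base, 105 mm tall, origin at the centre of its underside. To be left alone.
- dish: Bystander: clear shallow dish, 90 mm across, 16 mm tall, origin at the centre of its underside. To be left alone.
There are look-alikes about, which are no part of the job. Of the things shaped like the part that bears bracket_mid, the aluminium one is meant.

How it is judged:
By the outcome, as a careful person would: the job done as asked, in the order asked, and still so for the second after the job is handed in, with the robot touching nothing.
It also fails if it takes over 58 s, if anything falls off the work surface, if the arm or the gripper's body presses on something with over 40 N, if the wrist force passes 120 N, or if a joint passes its speed limit or range.

## Working session

There is one attempt and no reset: what is moved stays moved. The work goes in short steps, Python scripts to look and compute and a tool call to move; the robot and the scene stay as the last step left them, time stands still between calls to the robot, and variables do not carry over. Pictures are saved under pics/ and viewed, about 8 in all and at most 12, crops included, and the job is handed in when it is done.

Besides the shell and the picture viewer there is one more tool, called after "Request:" as name([rows], argument=value, ...), one row to a line, values as JSON. arm_command: Moves the arm, as the interface text tells. Its arguments: {"type":"object","properties":{"moves":{"type":"array","items":{"type":"array","items":{"type":"number"}}},"squeeze":{"type":"number"}},"required":["moves"]}

```bash
mkdir -p pics; cat > h.py <<'E'
import numpy as np, cv2
from workcell import env
def cap(n):
    c=env.get_calibration(n); p,d=env.read_camera(n); return p,d,c
def pts(d,c):
    v,u=np.indices(d.shape); X=np.stack([(u-c['cx'])/c['fx']*d,(v-c['cy'])/c['fy']*d,d],-1)
    T=np.array(c['pose']); return X@T[:3,:3].T+T[:3,3]
E
python3 - <<'E'
from h import *
for n in('scene','top'):
    p,d,c=cap(n); np.savez(n+'.npz',p=p,d=d,**c); cv2.imwrite(f'pics/{n}0.png',p); print(n,np.round(c['pose'],3).tolist(),c['fx'])
s=env.get_state(); print(s)
E
```

```text
scene [[-0.643, 0.476, -0.6, 1.215], [0.766, 0.405, -0.5, 0.479], [0.005, -0.781, -0.624, 0.848], [0.0, 0.0, 0.0, 1.0]] 385.8392842456898
top [[0.003, -0.996, 0.093, 0.4], [-1.0, -0.002, 0.008, -0.085], [-0.008, -0.093, -0.996, 1.772], [0.0, 0.0, 0.0, 1.0]] 531.6567242677562
{'clock': 0.1, 'joint_pos': array([-1.28458971e+00,  3.13928481e-01,  4.50603933e-02,  1.30360221e+00,
       -1.63468459e-05,  1.43121280e+00]), 'qvel': array([ 0.0006759 , -0.00182729,  0.00224793, -0.001233  , -0.00066062,
       -0.00025023]), 'tau': array([ 3.73596529e-03, -4.81727028e+01,  2.99243349e+01,  1.28019409e-02,
       -6.99405155e-05, -6.03888139e-06]), 'tcp_pos': array([ 0.23736723, -0.52323136,  0.24748305]), 'orientation': array([-8.34139413e-04,  9.77422967e-01,  2.11290424e-01, -6.94572751e-05]), 'wrist_force': array([0.29740794, 0.72583937, 0.07417066]), 'ft_torque': array([ 0.00302711,  0.06209839, -0.04290444]), 'finger_gap': 0.08555925822639704}
```

View pics/scene0.png

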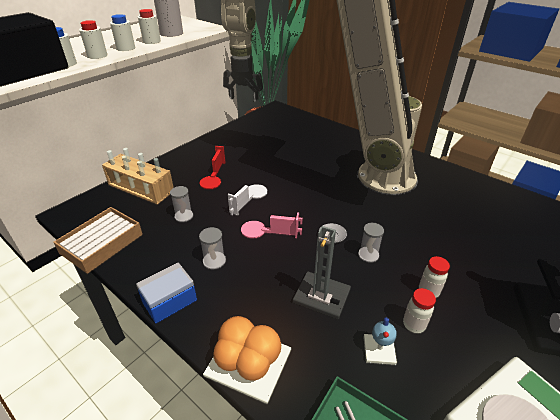

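View pics/top0.png

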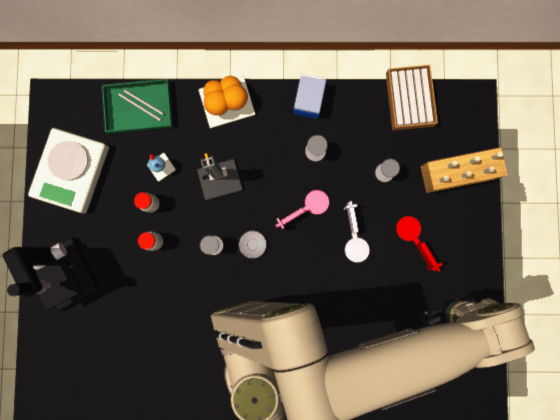

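The scene shows three brackets: red (213,165), white-grey (245,195) and pink (275,228). The stand is at (323,280). In the top view the aluminium one is at (352,230) and the stand at (218,178). Next I measure both.

```bash
python3 - <<'E'
from h import *
S=np.load('scene.npz');T=np.load('top.npz')
a=cv2.resize(T['p'][145:215,185:255],(390,390),interpolation=2);b=cv2.resize(T['p'][190:270,315:395],(390,390),interpolation=2)
cv2.imwrite('pics/m1.png',np.hstack([a,b,]))
c=cv2.resize(S['p'][215:320,280:385],(399,399),interpolation=2);e=cv2.resize(S['p'][170:240,215:285],(399,399),interpolation=2)
cv2.imwrite('pics/m2.png',np.hstack([c,e]))
P=pts(T['d'],T);
def info(r,z0,z1,name,P=P):
    Q=P[r[1]:r[3],r[0]:r[2]].reshape(-1,3);Q=Q[(Q[:,2]>z0)&(Q[:,2]<z1)]
    if len(Q)<4: print(name,len(Q));return
    (cx,cy),(w,h),an=cv2.minAreaRect(Q[:,:2].astype(np.float32)*1000)
    u,s,vt=np.linalg.svd(Q[:,:2]-Q[:,:2].mean(0),full_matrices=False)
    print(name,len(Q),'mean',Q.mean(0).round(4),'rect',np.round([cx,cy,w,h,an],1),'axis',vt[0].round(3),'zmax',Q[:,2].max().round(4))
info((325,190,385,270),.05,.1,'brk top'); info((325,190,385,270),.075,.1,'brk claw');info((340,225,375,270),.002,.03,'platform')
info((190,150,250,205),.012,.024,'foot'); info((190,145,250,205),.19,.27,'strip');info((190,145,250,205),.1,.19,'stripmid')
for n,r in dict(jar1=(195,230,227,260),dish=(236,228,270,260),jar2=(300,130,332,165),jar3=(370,155,402,186),pink=(270,185,332,232),heart=(145,145,178,182),b1=(130,190,162,215),b2=(135,230,165,255)).items(): info(r,.01,.2,n)
PS=pts(S['d'],S); info((215,170,275,225),.05,.1,'brkS',PS); info((290,215,360,320),.012,.022,'footS',PS); info((290,215,360,320),.15,.27,'stripS',PS)
E
```

```text
brk top 160 mean [ 0.5074 -0.2967  0.0669] rect [ 507.3 -292.    97.3   35.     1.4] axis [-0.983 -0.181] zmax 0.0856
brk claw 19 mean [ 0.5416 -0.2918  0.0808] rect [ 541.4 -291.3    5.5   34.9   10. ] axis [ 0.142 -0.99 ] zmax 0.0856
platform 806 mean [ 0.4094 -0.3172  0.0067] rect [ 411.9 -317.6  113.6  146.2   89.6] axis [-0.999  0.049] zmax 0.0289
foot 830 mean [0.6268 0.1352 0.0185] rect [619.2 126.1 148.1 148.2  16.9] axis [-0.424  0.905] zmax 0.024
strip 149 mean [0.6512 0.144  0.2361] rect [659.3 146.5  43.6  34.1  15.6] axis [-0.97  -0.244] zmax 0.2653
stripmid 79 mean [0.6451 0.1389 0.1483] rect [652.3 144.5  29.   34.3  14.4] axis [ 0.518 -0.855] zmax 0.1899
jar1 332 mean [0.4161 0.155  0.0919] rect [4.166e+02 1.704e+02 9.220e+01 9.000e+01 2.000e-01] axis [-0.09   0.996] zmax 0.1162
dish 320 mean [0.4186 0.0281 0.0151] rect [420.1  22.5  88.2  97.8  11.7] axis [ 0.689 -0.725] zmax 0.0286
jar2 411 mean [ 0.7288 -0.1787  0.0897] rect [ 750.1 -180.9  110.5   99.8    2.2] axis [-0.987  0.159] zmax 0.1184
jar3 364 mean [ 0.657  -0.4075  0.089 ] rect [ 664.4 -424.3   83.8   87.1   89. ] axis [ 0.47  -0.883] zmax 0.1159
pink 335 mean [ 0.5292 -0.1308  0.0374] rect [ 537.2 -126.1  190.2  136.6   88.5] axis [ 0.486 -0.874] zmax 0.0825
heart 417 mean [0.6751 0.3313 0.0562] rect [685.7 342.7 102.6  84.7  18.7] axis [-0.979  0.202] zmax 0.1152
b1 374 mean [0.5512 0.3618 0.0889] rect [543.6 376.3  59.2  84.5  52.6] axis [ 0.511 -0.859] zmax 0.1214
b2 376 mean [0.4276 0.347  0.0885] rect [427.  373.2  98.3  65.7  83.4] axis [-0.243 -0.97 ] zmax 0.1237
brkS 210 mean [ 0.5189 -0.2662  0.0644] rect [ 531.9 -227.2  201.9   91.7   70.5] axis [0.128 0.992] zmax 0.0837
footS 1275 mean [0.6152 0.1312 0.0181] rect [553.6  69.4 357.4 177.1  35.4] axis [0.865 0.502] zmax 0.022
stripS 544 mean [0.6521 0.1454 0.2138] rect [659.  147.2  45.1  35.1  15.7] axis [-0.174  0.985] zmax 0.2577
```

View pics/m1.png

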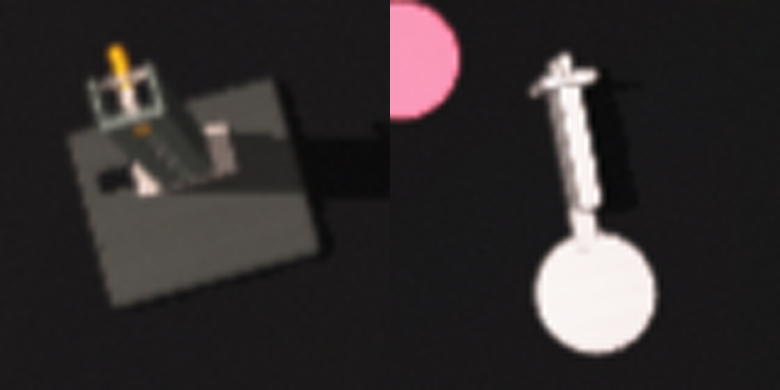

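View pics/m2.png

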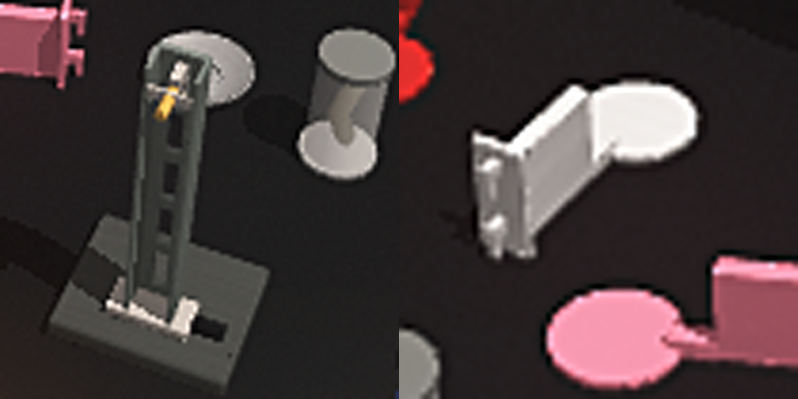

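The crops show the stand's channel open to the far side with the catch lever behind, so its front faces the robot at about 15° yaw. The bracket stands upright with its claws away from the robot at about 10° yaw. I refine both by colour mask and ray casting.

```bash
cat >> h.py <<'E'
def cast(uv,z,c):
    uv=np.asarray(uv,float).reshape(-1,2); T=np.array(c['pose']); D=np.stack([(uv[:,0]-c['cx'])/c['fx'],(uv[:,1]-c['cy'])/c['fy'],np.ones(len(uv))],1)@T[:3,:3].T
    return T[:3,3]+D*((z-T[2,3])/D[:,2])[:,None]
E
python3 - <<'E'
from h import *
T=np.load('top.npz'); p=T['p'].astype(int); P=pts(T['d'],T)
m=((p.min(2)>120)).astype(np.uint8); w=np.zeros_like(m); w[190:270,330:385]=1; m&=w
# platform
pl=m.copy(); pl[:237]=0; v,u=np.nonzero(pl); (cx,cy),r=cv2.minEnclosingCircle(np.stack([u,v],1).astype(np.float32)+0)
print('platform',cast([cx,cy],.006,T).round(4),r/531.7*1.77)
# web top edge
pt=m.astype(bool)&(abs(P[...,2]-.066)<.006); v,u=np.nonzero(pt); s=(v>212)&(v<232)
W=cast(np.stack([u,v],1)[s],.066,T); l=cv2.fitLine(W[:,:2].astype(np.float32),2,0,.01,.01).ravel(); print('web',len(W),l.round(4),np.degrees(np.arctan2(l[1],l[0])),W.min(0).round(4),W.max(0).round(4))
# foot
g=p.mean(2); f=((g>50)&(g<130)).astype(np.uint8); w=np.zeros_like(f); w[150:210,185:250]=1; f&=w
f=cv2.morphologyEx(f,cv2.MORPH_OPEN,np.ones((3,3),np.uint8)); cs,_=cv2.findContours(f,0,2); k=max(cs,key=cv2.contourArea)
W=cast(k.reshape(-1,2),.018,T); W=W[k.reshape(-1,2)[:,1]>157]
near=W; print('foot rect',cv2.minAreaRect((near[:,:2]*1000).astype(np.float32)))
# strip from scene/top depth points
for n in('top','scene'):
    C=np.load(n+'.npz'); Q=pts(C['d'],C); r=(slice(145,205),slice(190,250)) if n=='top' else (slice(215,320),slice(290,360))
    Q=Q[r].reshape(-1,3); Q=Q[(Q[:,2]>.225)&(Q[:,2]<.265)]; print(n,len(Q),np.percentile(Q[:,2],[50,90,97]).round(4))
    a=np.radians(15.6); L=Q[:,:2]@np.array([[np.cos(a),-np.sin(a)],[np.sin(a),np.cos(a)]]); print('along/across',np.percentile(L,[1,50,99],axis=0).round(4).tolist())
E
```

```text
platform [[ 0.4046 -0.3174  0.006 ]] 0.04240303306802
web 67 [ 0.9808  0.195   0.4912 -0.3005] 11.24391 [ 0.4622 -0.3102  0.066 ] [ 0.5199 -0.2881  0.066 ]
foot rect ((638.5941162109375, 141.67616271972656), (115.48577117919922, 127.56310272216797), 15.893814086914062)
top 109 [0.2456 0.2571 0.2598]
along/across [[0.6534, -0.0532], [0.6668, -0.037], [0.6949, -0.0193]]
scene 270 [0.2426 0.2551 0.2561]
along/across [[0.6537, -0.0519], [0.6673, -0.0348], [0.696, -0.018]]
```

Request:
arm_command([
  [0,0,0,0,0.12],
  [0,0,0,0,0.24],
])

```text
clock: 0.3
tcp_pos: [0.2374, -0.5234, 0.2478]
orientation: [-0.001, 0.996, 0.09, -0.0]
wrist_force: [0.3, -0.4, 0.1]
finger_gap: 0.0855
```

Request:
arm_command([
  [0,35,-21,0,-0.012],
  [0,75,-45,0,-0.012],
  [0,115,-69,0,-0.012],
  [0,155,-93,0,-0.012],
  [0,195,-117,0,-0.012],
  [0,230,-138,20,-0.012],
  [0,262,-157,40,-0.012],
  [0,282,-169,60,-0.012],
  [0,290,-174,75,-0.012],
  [0,290,-174,80,-0.012],
  [0,290,-174,80,-0.012],
])

```text
clock: 1.4
tcp_pos: [0.4897, -0.2987, 0.1673]
orientation: [-0.001, 0.995, 0.099, -0.001]
wrist_force: [0.8, 0.8, -0.3]
finger_gap: 0.0855
```

```bash
python3 - <<'E'
from h import *
s=env.get_state(); print(s['tcp_pos'].round(4),s['orientation'].round(4))
p,d,c=cap('wrist'); np.savez('w1.npz',p=p,d=d,**c); cv2.imwrite('pics/w1.png',p); P=pts(d,c)
m=(abs(P[...,2]-.066)<.005)&(p.min(2)>90)&(np.linalg.norm(P[...,:2]-[.4915,-.3003],axis=2)<.055)
v,u=np.nonzero(m); print(len(u),u.min(),u.max(),v.min(),v.max()); W=cast(np.stack([u,v],1),.066,c)[:,:2]; print(cv2.minAreaRect((W*1000).astype(np.float32)),np.median(W,0))
l=cv2.fitLine(W.astype(np.float32),2,0,.01,.01).ravel();print(l,np.degrees(np.arctan2(l[1],l[0])))
E
```

```text
[ 0.4897 -0.2987  0.1673] [-7.000e-04  9.951e-01  9.890e-02 -1.000e-03]
1987 271 311 142 257
((501.2900695800781, -296.0415344238281), (88.25889587402344, 27.853450775146484), 6.397760391235352) [ 0.5020445  -0.30044728]
[ 0.98238087  0.18688993  0.50111103 -0.3003223 ] 10.771339
```

View pics/w1.png

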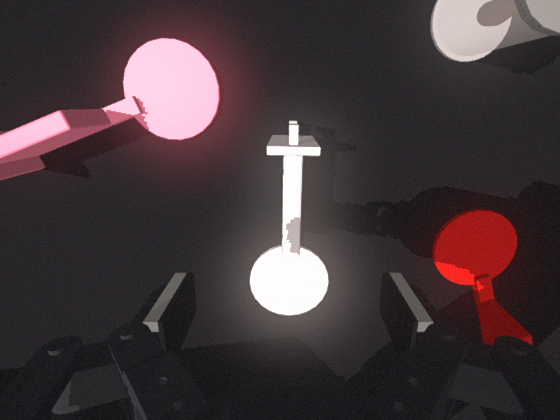

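The wrist view shows the white bracket centred: plate at (293,147), web top edge u 284–302, platform at (289,280).

```bash
python3 - <<'E'
from h import *
W=np.load('w1.npz'); p=W['p']; m=(p.min(2)>110)
for v in (170,185,200,215): 
    u=np.nonzero(m[v,270:330])[0]+270; print(v,u.min(),u.max(),cast([(u.min()+u.max())/2,v],.066,W).round(4))
f=m.copy(); f[:262]=0; f[330:]=0; f[:,:240]=0; f[:,340:]=0; v,u=np.nonzero(f); e,r=cv2.minEnclosingCircle(np.stack([u,v],1).astype(np.float32)); print(e,r,cast(e,.006,W))
print('plate front/back top z.078', cast([[267,137],[320,137],[267,154],[320,154],[293,122]],.078,W).round(4))
E
```

```text
170 283 302 [[ 0.5259 -0.296   0.066 ]]
185 283 301 [[ 0.5151 -0.2979  0.066 ]]
200 282 301 [[ 0.5039 -0.2998  0.066 ]]
215 282 300 [[ 0.4924 -0.3018  0.066 ]]
(288.5506286621094, 279.5) 39.705299377441406 [[ 0.40361543 -0.31797625  0.006     ]]
plate front/back top z.078 [[ 0.5464 -0.2746  0.078 ]
 [ 0.5532 -0.3086  0.078 ]
 [ 0.5355 -0.2765  0.078 ]
 [ 0.5424 -0.3111  0.078 ]
 [ 0.559  -0.2893  0.078 ]]
```

Request:
arm_command([
  [0,4,2,30,0.017],
  [0,7,3,65,0.017],
  [0,7,3,95,0.017],
  [0,7,3,115,0.017],
  [0,7,3,127,0.017],
  [0,7,3,127,0.017],
])

```text
clock: 2.05
tcp_pos: [0.4968, -0.3011, 0.0406]
orientation: [-0.001, 0.996, 0.09, -0.001]
wrist_force: [-0.0, -0.1, 0.0]
finger_gap: 0.0855
```

Request:
arm_command([
  [0.4,0,0,0,0],
  [0.6,0,0,0,0],
  [0.75,0,0,0,0],
  [1,0,0,0,0],
  [1,0,0,0,0],
  [1,0,0,0,0],
  [1,0,0,0,0],
  [1,0,0,0,0],
], squeeze=110)

```text
clock: 2.85
tcp_pos: [0.4983, -0.301, 0.0421]
orientation: [0.0, 0.996, 0.09, 0.0]
wrist_force: [-0.5, 0.1, 6.3]
finger_gap: 0.0126
```

Request:
arm_command([
  [1,0,0,-10,0],
  [1,0,0,-30,0],
  [1,0,0,-65,0],
  [1,0,0,-105,0],
  [1,0,0,-145,0],
  [1,0,0,-172,0],
  [1,0,0,-182,0],
  [1,0,0,-182,0],
])

```text
clock: 3.65
tcp_pos: [0.4982, -0.3009, 0.2242]
orientation: [0.001, 0.996, 0.09, 0.001]
wrist_force: [-0.5, -0.1, -4.4]
finger_gap: 0.0129
```

Request:
arm_command([
  [1,6,-20,0,-0.01],
  [1,15,-50,0,-0.02],
  [1,27,-90,0,-0.03],
  [1,39,-130,0,-0.04],
  [1,51,-170,0,-0.05],
  [1,63,-210,0,-0.06],
  [1,75,-250,0,-0.07],
  [1,87,-290,0,-0.08],
  [1,99,-330,0,-0.09],
  [1,110,-368,0,-0.094],
  [1,117,-392,0,-0.094],
  [1,119,-402,0,-0.094],
])

```text
clock: 4.85
tcp_pos: [0.5411, 0.1185, 0.2204]
orientation: [-0.0, 0.99, 0.139, -0.002]
wrist_force: [0.1, -0.8, -4.3]
finger_gap: 0.0123
```

Request:
arm_command([
  [1,0,0,0,0],
  [1,0,0,0,0],
  [1,0,0,0,0],
])

```text
clock: 5.15
tcp_pos: [0.5423, 0.1149, 0.2226]
orientation: [0.0, 0.991, 0.136, -0.001]
wrist_force: [0.6, 0.2, -3.5]
finger_gap: 0.0127
```

```bash
python3 - <<'E'
from h import *
s=env.get_state(); print(s)
for n in('wrist','scene'):
    p,d,c=cap(n); np.savez(n+'2.npz',p=p,d=d,**c)
    if n=='wrist': a=p
    else: b=p[200:320,260:400]
cv2.imwrite('pics/w2.png',a); cv2.imwrite('pics/s2.png',cv2.resize(b,(700,600),interpolation=2))
E
```

```text
{'clock': 5.15, 'joint_pos': array([ 6.42052023e-02,  2.82672600e-01, -5.89196932e-02,  1.23041142e+00,
       -5.58878291e-04,  2.93262034e+00]), 'qvel': array([-0.00485022, -0.00642019,  0.00694023,  0.00181777,  0.00485656,
        0.00343813]), 'tau': array([ 4.86969519e-01, -4.77160048e+01,  3.08189857e+01,  8.82147253e-02,
        6.02468586e-03, -3.81710430e-03]), 'tcp_pos': array([0.54232259, 0.11487443, 0.22263292]), 'orientation': array([ 2.35047969e-04,  9.90686007e-01,  1.36164578e-01, -6.22322730e-04]), 'wrist_force': array([ 0.629083 ,  0.2122145, -3.5416579]), 'ft_torque': array([ 0.02165539, -0.07571555,  0.00329913]), 'finger_gap': 0.012670380982663128}
```

View pics/w2.png

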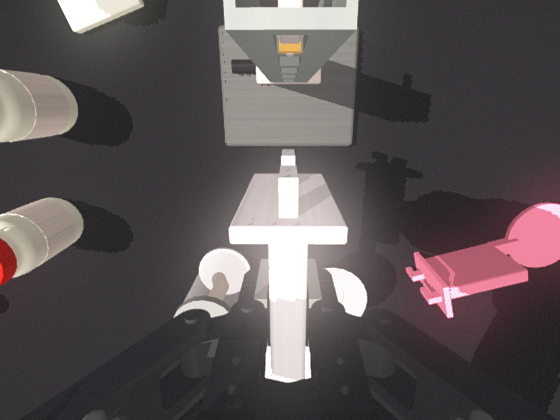

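View pics/s2.png

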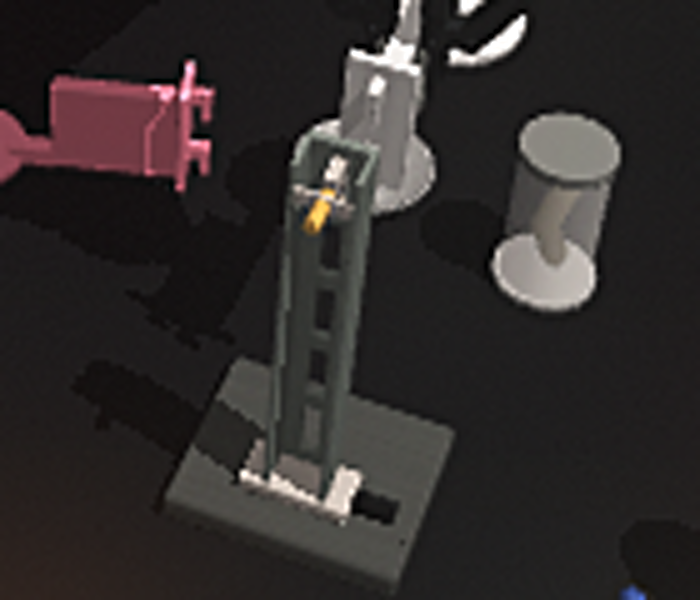

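The wrist view shows the upper claw at u≈288 (v 150–217) pointing at the strip, whose slot and catch are at u≈290 and front top edge at v≈30. I measure the relative offsets from this view.

```bash
python3 - <<'E'
from h import *
W=np.load('wrist2.npz'); P=pts(W['d'],W); p=W['p']
s=env.get_state(); y=2*np.arctan2(s['orientation'][2],s['orientation'][1]); print('yaw',np.degrees(y))
R=np.array([[np.cos(y),np.sin(y)],[np.sin(y),-np.cos(y)]]) # rows tool x, tool y
def loc(q): q=np.asarray(q).reshape(-1,3); return np.c_[(q[:,:2]-s['tcp_pos'][:2])@R.T*1000,q[:,2]*1000].round(1)
# strip top pixels
for v in (10,18,22): print('strip row',v,loc(P[v,[235,262,320,345]]).tolist())
print('front face',[ (v,loc(P[v,[250,262,318,335]]).tolist()) for v in (38,45)])
print('plate top',loc(P[228,[240,260,325,340]]).tolist(),loc(P[238,[240,335]]).tolist())
print('neck',loc(P[[160,185,200],[288]*3]).tolist(), 'web',loc(P[[270,290,310],[288]*3]).tolist())
g=p.astype(int).mean(2)
for v in (35,40): print(v,g[v,215:370:5].astype(int))
for v in (30,45,55,60,65): print('slot',v,g[v,270:312:2].astype(int))
f=(P[...,2]>.012)&(P[...,2]<.024); f[:20]=0; f[150:]=0; f[:,:200]=0; f[:,380:]=0
for v in (100,120,135): u=np.nonzero(f[v])[0]; print('foot',v,u.min(),u.max(),loc(cast([[u.min()-.5,v],[u.max()+.5,v]],.018,W)).tolist())
u=280;vv=np.nonzero(f[:,300])[0];print(vv.max(),loc(cast([[240,vv.max()+.5],[340,vv.max()+.5]],.018,W)).tolist())
for v in (180,200,215): 
  r=np.nonzero(g[v,270:305]>180)[0]+270; print('neck',v,r.min(),r.max(),loc(cast([(r.min()+r.max())/2,v],.251,W)))
E
```

```text
yaw 15.63641378663638
strip row 10 [[103.8, -12.4, 254.8], [103.2, -5.3, 257.3], [103.6, 9.2, 255.5], [103.8, 15.7, 254.9]]
strip row 18 [[102.1, -12.5, 254.3], [101.8, -5.5, 255.4], [102.0, 9.4, 254.6], [102.2, 16.0, 253.7]]
strip row 22 [[100.8, -12.3, 255.9], [101.1, -5.5, 254.7], [100.9, 9.3, 255.8], [101.1, 15.8, 254.7]]
front face [(38, [[99.3, -9.9, 243.8], [99.4, -6.5, 242.8], [99.7, 10.1, 241.5], [99.4, 15.0, 243.2]]), (45, [[99.5, -11.4, 230.0], [99.3, -7.3, 231.4], [99.5, 11.1, 230.2], [99.2, 16.5, 232.2]])]
plate top [[45.9, -13.1, 259.3], [45.8, -7.2, 259.1], [46.0, 12.2, 259.5], [46.1, 16.7, 259.6]] [[42.8, -13.2, 259.6], [42.4, 15.5, 258.5]]
neck [[57.5, 1.3, 207.4], [57.1, 1.2, 251.4], [52.5, 1.2, 252.3]] web [[25.1, 1.3, 247.1], [16.5, 1.3, 246.4], [8.5, 1.3, 247.2]]
35 [ 65 144 150 115 118 116 116 114 116 117 119 120 106 145 154 153 154 143
 102 117 120 118 116 115 113 114 114 113 142  51  65]
40 [ 66 145 151 149 111 114 115 116 118 116 119 119  99 150 152 157 157 139
  95 120 119 118 115 116 118 114 115 145 139  50  63]
slot 30 [129 127 127 126 127 127 127 128 127 130 128 126 130 130 124 126 124 127
 126 125 127]
slot 45 [117 120 116 117 148 171 171 171 169 171 169 169 170 170 171 173 139  96
 120 117 119]
slot 55 [116 118 117 114 115 115 111 113 140 153 152 148 113 115 114 113 116 118
 116 114 117]
slot 60 [115 117 116 116 106 141 140 137 140 139 136 137 138 139 139  96 113 116
 116 116 112]
slot 65 [116 114 113 112 118 135 135 135 134 134 130 130 131 131 130 117 115 113
 114 111 114]
foot 100 222 354 [[83.8, -63.0, 18.0], [84.0, 66.1, 18.0]]
foot 120 224 353 [[65.1, -62.2, 18.0], [65.2, 66.4, 18.0]]
foot 135 225 352 [[50.6, -62.1, 18.0], [50.7, 66.3, 18.0]]
145 [[40.2, -47.0, 18.0], [40.3, 54.3, 18.0]]
neck 180 270 298 [[ 58.6  -0.  251. ]]
neck 200 270 304 [[ 52.2   0.9 251. ]]
neck 215 270 304 [[ 47.1   0.9 251. ]]
```

Strip top is about 255 mm, so the slots are probably about +8 mm. The claw tip is about 40 mm from the face and the lateral offset is about +0.7 mm. I approach and then insert.

Request:
arm_command([
  [1,8,0.6,4,0],
  [1,18,0.6,7,0],
  [1,28,0.6,7,0],
  [1,35,0.6,7,0],
  [1,38,0.6,7,0],
  [1,38,0.6,7,0],
])

```text
clock: 5.85
tcp_pos: [0.5799, 0.1261, 0.216]
orientation: [0.0, 0.991, 0.137, -0.0]
wrist_force: [-0.9, -0.8, -3.4]
finger_gap: 0.0126
```

```bash
python3 - <<'E'
from h import *
s=env.get_state(); print(s['tcp_pos'],s['wrist_force'],s['ft_torque'])
p,d,c=cap('wrist'); T=np.array(c['pose']); print('cam rel tcp',T[:3,3]-s['tcp_pos'])
cv2.imwrite('pics/w3.png',cv2.resize(p[0:260,180:400],(660,600),interpolation=2))
E
```

```text
[0.57987486 0.12609119 0.21604441] [-0.88309531 -0.81383491 -3.35830617] [ 0.00684888 -0.03460308  0.00430368]
cam rel tcp [0.07869417 0.02103156 0.12637595]
```

View pics/w3.png

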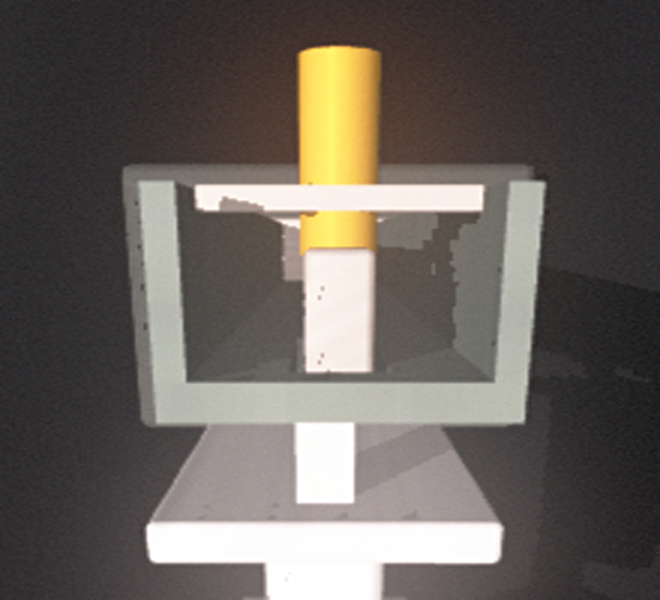

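The close view shows strip and catch centred at u≈339 and neck and plate at u≈325 (crop pixels), so the bracket is about 1 mm off. I correct by +0.9 mm in y and ease in.

Request:
arm_command([
  [1,0,0.9,0,0],
  [1,1,0.9,0,0],
  [1,2,0.9,0,0],
  [1,3,0.9,0,0],
  [1,4,0.9,0,0],
  [1,5,0.9,0,0],
  [1,5,0.9,0,0],
])

```text
clock: 6.6
tcp_pos: [0.584, 0.1263, 0.2162]
orientation: [0.0, 0.991, 0.137, -0.0]
wrist_force: [-3.6, -0.7, -3.2]
finger_gap: 0.0126
```

Request:
arm_command([
  [1,1,0,0,0],
  [1,2,0,0,0],
  [1,3,0,0,0],
  [1,4,0,0,0],
  [1,4,0,0,0],
])

```text
clock: 7.1
tcp_pos: [0.5882, 0.1275, 0.2162]
orientation: [0.0, 0.991, 0.137, -0.0]
wrist_force: [-4.1, -1.7, -3.8]
finger_gap: 0.0127
```

About 4 N of push, which matches the catch spring rather than the strip. I continue to flush.

Request:
arm_command([
  [1,1,0,0,0],
  [1,2,0,0,0],
  [1,3,0,0,0],
  [1,4,0,0,0],
  [1,4,0,0,0],
])

```text
clock: 7.6
tcp_pos: [0.5919, 0.1285, 0.2161]
orientation: [0.0, 0.991, 0.137, -0.0]
wrist_force: [-5.3, -1.7, -2.7]
finger_gap: 0.0126
```

Request:
arm_command([
  [1,1,0,0,0],
  [1,2,0,0,0],
  [1,2,0,0,0],
])

```text
clock: 7.9
tcp_pos: [0.5934, 0.1289, 0.2161]
orientation: [0.0, 0.991, 0.137, -0.001]
wrist_force: [-6.5, -2.1, -1.8]
finger_gap: 0.013
```

Request:
arm_command([
  [1,0.5,0,0,0],
  [1,1,0,0,0],
  [1,1,0,0,0],
])

```text
clock: 8.2
tcp_pos: [0.5934, 0.1289, 0.2161]
orientation: [0.0, 0.991, 0.137, -0.002]
wrist_force: [-9.3, -2.4, -0.6]
finger_gap: 0.0127
```

Request:
arm_command([
  [1,0.5,0,0,0],
  [1,0.5,0,0,0],
])

```text
clock: 8.4
tcp_pos: [0.5934, 0.1289, 0.2161]
orientation: [0.0, 0.991, 0.137, -0.002]
wrist_force: [-10.8, -5.2, 0.7]
finger_gap: 0.0126
```

Flush: the TCP has stalled and the push has risen to about 12 N. I lower now.

Request:
arm_command([
  [1,-0.5,0,2,0],
  [1,-0.5,0,4,0],
  [1,-0.5,0,6,0],
  [1,-0.5,0,8,0],
  [1,-0.5,0,10,0],
  [1,-0.5,0,11,0],
  [1,-0.5,0,11,0],
])

```text
clock: 9.1
tcp_pos: [0.5933, 0.1291, 0.2048]
orientation: [0.0, 0.991, 0.137, -0.002]
wrist_force: [-7.5, -2.8, -1.9]
finger_gap: 0.013
```

Request:
arm_command([
  [1,0,0,1,0],
  [1,0,0,2,0],
  [1,0,0,3,0],
  [1,0,0,3,0],
])

```text
clock: 9.5
tcp_pos: [0.5933, 0.1291, 0.2019]
orientation: [0.0, 0.991, 0.137, -0.002]
wrist_force: [-9.0, -2.4, -0.9]
finger_gap: 0.0127
```

Request:
arm_command([
  [1,0,0,1,0],
  [1,0,0,2,0],
  [1,0,0,2,0],
])

```text
clock: 9.8
tcp_pos: [0.5934, 0.1291, 0.1999]
orientation: [0.0, 0.991, 0.137, -0.002]
wrist_force: [-8.8, -2.2, -1.5]
finger_gap: 0.0126
```

Request:
arm_command([
  [1,0,0,1,0],
  [1,0,0,1,0],
])

```text
clock: 10.0
tcp_pos: [0.5934, 0.1291, 0.1994]
orientation: [0.0, 0.991, 0.137, -0.001]
wrist_force: [-9.7, -3.2, 0.9]
finger_gap: 0.0128
```

Request:
arm_command([
  [1,0,0,1,0],
  [1,0,0,1,0],
])

```text
clock: 10.2
tcp_pos: [0.5933, 0.1291, 0.1992]
orientation: [0.0, 0.991, 0.137, -0.001]
wrist_force: [-12.2, -2.8, 5.4]
finger_gap: 0.0124
```

Seat contact is at TCP z ≈ 0.1993, as predicted. I press further in small steps.

Request:
arm_command([
  [1,-0.6,0,1,0],
  [1,-0.6,0,1.5,0],
  [1,-0.6,0,1.5,0],
])

```text
clock: 10.5
tcp_pos: [0.5933, 0.129, 0.1987]
orientation: [0.0, 0.991, 0.137, -0.0]
wrist_force: [-11.4, -3.0, 8.7]
finger_gap: 0.0129
```

Request:
arm_command([
  [1,0,0,1,0],
  [1,0,0,1,0],
])

```text
clock: 10.7
tcp_pos: [0.5934, 0.129, 0.1978]
orientation: [0.0, 0.991, 0.137, -0.0]
wrist_force: [-11.5, -2.6, 8.3]
finger_gap: 0.0128
```

```bash
python3 - <<'E'
from h import *
s=env.get_state(); print(s['tcp_pos'],s['wrist_force'],s['ft_torque'])
E
```

```text
[0.59338506 0.12900801 0.19783469] [-11.53406171  -2.63090086   8.30351696] [-0.44317521  1.97009352  0.06009214]
```

Request:
arm_command([
  [1,0,0,1,0],
  [1,0,0,1,0],
])

```text
clock: 10.9
tcp_pos: [0.5934, 0.129, 0.1971]
orientation: [0.0, 0.991, 0.137, 0.0]
wrist_force: [-11.4, -2.8, 9.1]
finger_gap: 0.0125
```

Request:
arm_command([
  [1,0,0,1,0],
  [1,0,0,1,0],
])

```text
clock: 11.1
tcp_pos: [0.5934, 0.129, 0.1963]
orientation: [0.0, 0.991, 0.137, 0.0]
wrist_force: [-12.8, -3.0, 11.6]
finger_gap: 0.0126
```

```bash
python3 - <<'E'
from h import *
s=env.get_state(); print(s['tcp_pos'],s['wrist_force'],s['ft_torque'])
p,d,c=cap('wrist'); np.savez('w4.npz',p=p,d=d,**c); P=pts(d,c)
print('z web',P[[265,280,300],[288]*3].round(4).tolist()); g=p.astype(int)
cv2.imwrite('pics/w4.png',cv2.resize(p[0:260,180:400],(660,600),interpolation=2))
E
```

```text
[0.5933706  0.12901143 0.19634632] [-12.79567936  -3.04224035  11.64746596] [-0.46614608  2.10424535  0.03206902]
z web [[0.6196, 0.135, 0.2202], [0.6143, 0.1335, 0.2211], [0.6061, 0.1312, 0.2208]]
```

View pics/w4.png

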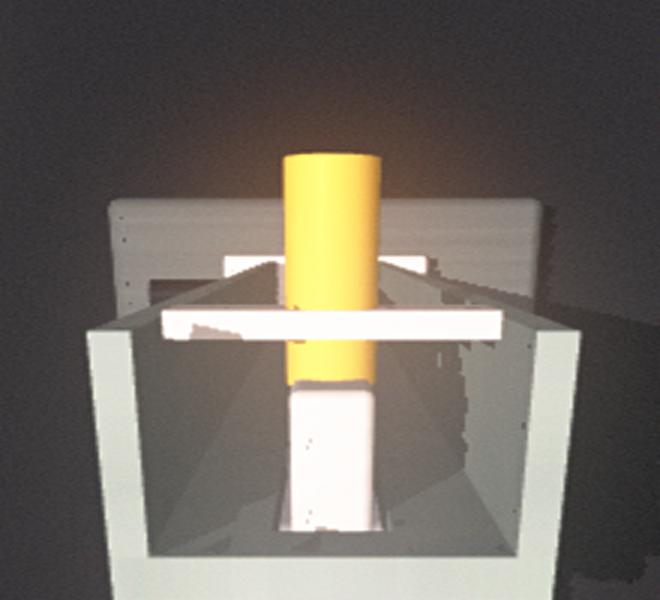

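The view shows the catch block (crop u 290–373) with its front at v≈530, close behind the strip's inner edge at v≈555. I check its depth.

```bash
python3 - <<'E'
from h import *
W=np.load('w4.npz'); P=pts(W['d'],W); a=np.radians(15.65); f=np.array([np.cos(a),np.sin(a)])
tcp=np.array([.59337,.12901]) 
def s(q): return [round(float((q[:2]-tcp)@f*1000),1),round(float(q[2]*1000),1)]
u=int(180+332/3)
for vd in range(330,600,12): print(vd,s(P[int(vd/2.308),u]), s(P[int(vd/2.308),int(180+250/3)]))
E
```

```text
330 [72.2, 241.0] [72.2, 241.1]
342 [70.6, 240.1] [58.1, 144.2]
354 [69.5, 240.9] [55.7, 146.2]
366 [68.2, 240.7] [53.1, 147.4]
378 [67.0, 240.9] [51.7, 154.7]
390 [66.6, 245.5] [51.6, 167.7]
402 [65.3, 246.3] [51.8, 182.9]
414 [64.0, 246.1] [51.7, 192.3]
426 [62.7, 246.0] [51.6, 200.6]
438 [61.6, 246.6] [51.7, 208.6]
450 [60.3, 246.4] [51.6, 215.0]
462 [58.6, 245.9] [51.6, 222.4]
474 [57.6, 246.9] [51.6, 227.8]
486 [56.4, 247.1] [51.5, 232.3]
498 [54.7, 246.0] [51.7, 237.4]
510 [53.2, 245.7] [51.8, 241.7]
522 [52.1, 246.9] [51.0, 244.3]
534 [51.1, 247.8] [51.7, 249.3]
546 [51.9, 253.0] [51.9, 252.9]
558 [51.4, 254.6] [51.4, 254.7]
570 [50.1, 254.6] [50.5, 255.4]
582 [49.2, 256.0] [49.1, 255.6]
594 [47.4, 254.8] [47.1, 254.3]
```

The catch block reaches forward to within the strip, so it has snapped. The neck top is about 1 mm below its underside. I unload and check that the bracket holds.

Request:
arm_command([
  [1,-1.5,0,-2,0],
  [1,-2.5,0,-4,0],
  [1,-2.5,0,-5,0],
  [1,-2.5,0,-5,0],
])

```text
clock: 11.55
tcp_pos: [0.5932, 0.1289, 0.1983]
orientation: [-0.0, 0.991, 0.137, 0.001]
wrist_force: [3.6, 1.7, -7.3]
finger_gap: 0.0127
```

```bash
python3 - <<'E'
from h import *
s=env.get_state(); print(s['tcp_pos'],s['wrist_force'],s['ft_torque'])
E
```

```text
[0.59315468 0.1289259  0.19831632] [ 3.59400774  1.74795998 -7.28630747] [ 0.33349244 -0.4438295   0.06909655]
```

The bracket resists both pull-back and pull-up, held about 3 mm above hard-down at the claws, so it is locked. I relax to neutral, open and rise.

Request:
arm_command([
  [1,1,0,1.5,0],
  [1,1,0,1.5,0],
  [0.6,1,0,1.5,0],
  [0.4,1,0,1.5,0],
  [0.2,1,0,1.5,0],
  [0,1,0,1.5,0],
  [0,1,0,1.5,0],
  [0,1,0,1.5,0],
], squeeze=40)

```text
clock: 12.35
tcp_pos: [0.593, 0.1287, 0.1973]
orientation: [0.0, 0.991, 0.137, 0.0]
wrist_force: [0.1, -0.1, -0.1]
finger_gap: 0.0853
```

Request:
arm_command([
  [0,-5,0,-10,0],
  [0,-8,0,-30,0],
  [0,-10,0,-60,0],
  [0,-15,0,-95,0],
  [0,-25,0,-120,0],
  [0,-30,0,-130,0],
  [0,-30,0,-130,0],
  [0,-30,0,-130,0],
])

```text
clock: 13.15
tcp_pos: [0.5639, 0.1206, 0.3264]
orientation: [0.0, 0.991, 0.137, -0.0]
wrist_force: [0.5, 0.3, -0.4]
finger_gap: 0.0859
```

```bash
python3 - <<'E'
from h import *
s=env.get_state(); print(s['tcp_pos'],s['wrist_force'],s['finger_gap'],s['clock'])
p,d,c=cap('wrist'); P=pts(d,c); q,dd,cc=cap('scene'); np.savez('w5.npz',p=p,d=d,**c)
a=np.radians(15.65); f=np.array([np.cos(a),np.sin(a)]); l=np.array([-f[1],f[0]]); o=np.array([.6403,.1423])
X=(P[...,:2]-o)@f; Y=(P[...,:2]-o)@l; m=(abs(Y)<.004)&(P[...,2]>.2)&(X<-.012)&(X>-.085)
k=np.polyfit(X[m],P[...,2][m],1); print('web top: n',m.sum(),'slope deg',np.degrees(np.arctan(k[0])),'z at mid x=-55',np.polyval(k,-.055))
m=(abs(Y)<.03)&(P[...,2]>.22)&(X<-.001)&(X>-.012)&(P[...,2]<.25); print('plate top z',np.percentile(P[...,2][m],[50,95]) if m.any() else None)
m=(abs(Y)<.05)&(P[...,2]>.1)&(P[...,2]<.18)&(X<-.1); print('platform z',np.median(P[...,2][m]),m.sum())
cv2.imwrite('pics/f.png',np.hstack([cv2.resize(p,(400,300)),cv2.resize(q[140:380,170:490],(400,300))]))
E
```

```text
[0.56389644 0.12062045 0.32644684] [ 0.49536515  0.32646387 -0.36958015] 0.08585495603570077 13.15
web top: n 2341 slope deg -70.62975828957107 z at mid x=-55 0.30393988704356034
plate top z [0.23437119 0.23571982]
platform z 0.16123958285235013 4434
```

View pics/f.png

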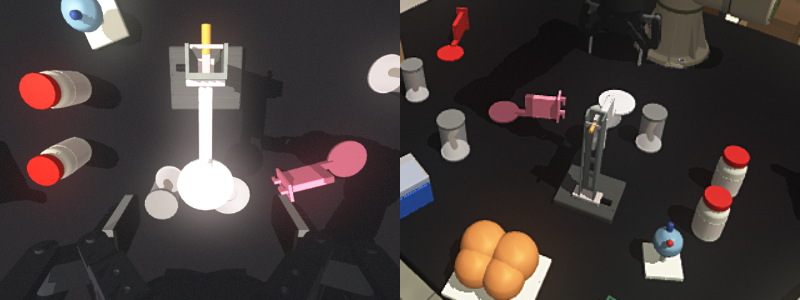

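The bracket hangs square on the stand and the bystanders look undisturbed. I redo the tilt fit, limited to the web's height, and hand in if it is good.

```bash
python3 - <<'E'
from h import *
W=np.load('w5.npz'); P=pts(W['d'],W)
a=np.radians(15.65); f=np.array([np.cos(a),np.sin(a)]); l=np.array([-f[1],f[0]]); o=np.array([.6403,.1423])
X=(P[...,:2]-o)@f; Y=(P[...,:2]-o)@l; m=(abs(Y)<.004)&(P[...,2]>.205)&(P[...,2]<.235)&(X<-.015)&(X>-.08)
k=np.polyfit(X[m],P[...,2][m],1); t=np.degrees(np.arctan(k[0])); print(m.sum(),'tilt',t,'z top at mid',np.polyval(k,-.055))
if 0<t<4 and abs(np.polyval(k,-.055)-.221)<.004: print(env.hand_in(), env.get_state()['wrist_force'])
E
```

```text
974 tilt 0.6019727100017654 z top at mid 0.22221896081100428
the job is handed in; nothing more can be done
the job is handed in; nothing more can be done
```

The aluminium bracket is hooked into the top two slots and locked, with the gripper open and clear of it. I handed the job in just after 13 s on the robot's clock.

**What I did:** I gripped the bracket by its web and pushed it in against the catch until the rear face was flush. The push was about 4–7 N on the way in and about 12 N at flush. I then pressed down, feeling the seat at the height expected for slots about 8 mm above nominal. The highest push down was about 12 N at the wrist, and the push inward stayed at about 13 N.

**Last checks:**
- **Catch:** in the wrist camera's depth picture, the catch block had come forward again over the upper neck.
- **Lock:** a gentle pull up and back was resisted. The bracket rose only about 2 mm.
- **Hanging:** after letting go, the bracket tilts about 0.6°, less than the 2° you mentioned. Its mid-point is about 2 mm above the estimated hard-down height, where you gave 1 mm. Both are near the limit of the camera.
- **Surroundings:** the wrist force is close to zero, and the jars, bottles, dish and model look undisturbed in the last picture.

My first tilt fit gave a meaningless −71° because it picked up points that were not on the web. I limited it to the web's height range, and the 0.6° comes from that second fit.

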